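# Press a radio battery pack shut with the quick clamp, then let the clamp off

## Robot

A 7-joint arm with a two-finger parallel gripper is mounted at the origin on the work surface. World frame = base frame: x ahead of the robot, y to its left, z up, the work surface at z = 0. Lengths are in mm, angles in rad, forces in N, time in s.
With the tool pointing down it reaches from about 425 to 875 mm from the base axis. Payload 4.7 kg.
Tool frame: the origin (TCP) lies midway between the tips of the shut fingers; the grasp point (between the pads) lies 19 mm behind it (arm.grasp_offset is the distance from the TCP to the grasp point, in mm); z points along the fingers, y is the line along which they close (so a half turn about z gives the same grasp; the last joint's range is limited). The gripper opens to 85 mm and grips with 20 to 120 N. Pads are 22 mm wide; open, the fingers measure 114 mm over their backs; the gripper's body (76 mm by 85 mm) begins 54 mm behind the grasp point. The pads swing forward as they close: fully open they stand 13 mm farther back than shut.
Start: joints at [1.191, 0.321, -0.07, 1.45, 0.023, 1.371, -0.057], TCP at [249.387, -600.279, 195.149] pointing down, gripper open.
Joint ranges: [-2.86, 2.86], [-0.3, 2.09], [-1.38, 1.24], [0.06, 2.45], [-1.56, 4.7], [0.09, 2.05], [-2.69, 2.69]. Speed limits (rad/s): [2.57, 2.57, 3.14, 3.14, 3.14, 3.14, 3.14].

## Interface

Orientations are given as a 3x3 rotation matrix whose columns are the frame's x, y, z axes.
In Python, from cell import telemetry, cams, arm gives the robot as it stands.
- The arm moves only by the tool drive_tool, never from a script. Its argument "deltas" is one flat list of numbers, 6 for each row, row after row: the shift along the tool's x, y, z scaled (see below), then the turn, a rotation vector about the tool's x, y, z scaled (see below). In form: [x, y, z, wx, wy, wz, x, y, z, wx, wy, wz, ...]. A call has exactly 8 rows; each row shifts and turns the commanded pose from where the row before left it, along the tool's axes as they then stand; what a row does not reach is not made up. The controller multiplies each number of a shift by 300 mm and each number of a turn by 0.5 rad. A row lasts 1/10 s, in which the tool goes at most 50 mm and 8.59 degrees, less where a joint would pass 70% of its speed; a pose out of reach is approached as far as the arm can. A call with a number of a shift or a turn outside -1 to 1 is refused whole. A call with a gripper value outside its range is refused whole. "jaw" is the opening in per cent of the stroke, from 0 (shut) to 100 (fully open), set as the call begins (left out, the last holds). The fingers move at their own pace and stop on an object; the grip force is fixed at half the most. Time passes only in rows, so rows that do not move let the fingers close, or fill a call up. It gives the time, the measured TCP pose, the force, the opening and the grip force at its end, in the units of the state.
- telemetry.get_obs(): the state, without advancing time (a new reading comes with each control period).
- cams.grab_frame(name): name is "scene" or "top" or "wrist"; returns a dict with "img" (400x640x3 uint8, red, green, blue), "camera_matrix" (3x3 intrinsics, pixels), "R" (3x3) and "t" (3): a world point X has camera coordinates R X + t. Camera axes: x right, y down, z forward; pixel columns grow to the right and rows downward; lengths in mm; the calibration is good to about 2 mm. A picture is of the moment at which its call begins. There is no depth.
- arm.sign_off(): hands the job in; it is judged then, once.
Trained networks look in the newest picture that a camera, given by its name, has taken for a name from the list of things; names that differ only in an ending like _2 or _b are one class to them, and where a whole thing is asked for, a point or a joint stands for the part that bears it (a point fixed in the world has none). Each returns a list of dicts, best first, with "score" (0 to 1); they miss things now and then, are a little off and sometimes report something else, mostly with a low value. They report only what shows in the picture. A call takes as long as a camera call. They do not tell look-alikes from the thing itself.
- cams.regions_of(thing, camera): "pixels" (400x640 bool, what is visible of it).
- cams.mark_of(thing, camera): "point" ([x, y, z] in mm, in world coordinates, good to about 4 mm: a listed point, or the origin of a listed thing).
The state is a dict: "time_s": time; "qpos": joint angles; "qvel": joint speeds; "joint_efforts": joint torques, N m; "ee_pos": TCP position; "eef_rot": TCP orientation; "wrist_force": force on the tool from outside, world axes, zero at the start; "wrist_torque": the same for the moment, N m; "grip_width": finger opening in mm; "grip_force": force on a finger pad.
Only numpy, scipy, OpenCV 4.12 (cv2) and the standard library are available. Lean on these libraries where they do the work, as an engineer would, in place of code of your own. Each camera call takes 0.05 s, during which the arm holds its last target. There are 200 camera calls.

## Task

Close the radio battery pack that stands in the quick clamp's jaws: pump the clamp's trigger until the jaw has pressed the cover fully home, and stop as soon as the trigger goes hard so that the pack does not crack. Then press the release lever and slide the clamp's head right back to its stop, leaving the closed pack standing against the fixed jaw. Press the cover only with the clamp, do not touch the pack or force the clamp, and leave the other things on the desk alone.

Things in the scene. Friction and masses are not known exactly. Their poses are not given: they have to be found in the camera images.
- jig: Press jig fixed to the table: one-handed quick clamp lying flat on a plywood board 166 x 250 x 18 mm. Origin on the table under the clamp's bar. +y: along the bar, the way the clamp closes; -x: the way handle, trigger and lever point (to the robot); +x: the way the jaws point. Clamp's mid-plane 46 mm up; its bar (16 mm wide) and fixed jaw (+y end) are screwed down.
- head (a joint): Position along the bar of the moving head (housing, jaw, handle, trigger, lever), m: 0 = right back at its stop, grows along jig +y as the jaw closes; 0.008 to 0.020 at the start, about 0.038 with the jaw on a fully closed cover. Forward it slides with about 8 N; it cannot slide back unless the release lever is pressed.
- trigger (a joint): Trigger angle, rad: 0 = sprung out, 0.30 = squeezed to its stop; vertical hinge 83 mm from trigger_pad. A full squeeze moves trigger_pad 25 mm along jig -y relative to the head and the head 4 mm forward (2 mm when pressing the cover). Push on trigger_pad alone: 4 to 9 N idle, 11 to 16 N closing the cover, then it goes hard: 21 N cracks the pack.
- release (a joint): Release lever angle, rad: about 0 = at rest (sprung), 0.16 = fully pressed (lever_pad moved 9 mm along jig -y). A push on lever_pad along jig -y tips the lever and then carries the head back with it: 2 to 8 N in all, until the head meets its solid stop.
- cover (a joint): How far the pack's cover stands proud of its shell, m: 0 = fully home; 0.004 to 0.006 at the start. The catches drag with about 21 N and the cover stays where it has been pressed to; the thin shell cracks if the jaw presses with more than 44 N.
- trigger_pad (a point): Middle of the trigger's front face (it looks along jig +y), 80 mm from the bar's middle, 46 mm above the table. The trigger is a grey bar 12 mm thick (jig y), 20 mm high, reaching 22 to 102 mm from the bar's middle. Bare table below; free for 60 mm in front of it.
- handle_back (a point): Middle of the rear face of the clamp's handle, behind trigger_pad. Black grip 24 mm thick, 24 mm high, 92 mm long, leaning back. From here to trigger_pad 63 mm at rest, about 39 mm squeezed. Push the trigger alone along jig -y (the head does not give way backwards), or pinch it and the handle together from above (a grip of 20 N closes the cover, 25 N can crack it).
- lever_pad (a point): Middle of the release lever's front face (it looks along jig +y), 42 mm from the bar's middle, 46 mm above the table. Short grey tab 8 mm thick, 18 mm high, sticking out 23 to 58 mm from the bar's middle, about 20 mm ahead (jig +y) of the trigger. Free for 50 mm in front of it.
- jaw_pad (a point): Middle of the moving jaw's rubber pad face (34 mm by 26 mm), looking along jig +y
- fixed_pad (a point): Middle of the fixed jaw's rubber pad face, facing jig -y; the pack stands with its back against it, 13 mm from pack_mid
- pack_mid (a point): Centre of the radio battery pack, a black plastic box 92 mm (jig x) by 26 mm (jig y, when closed) by 54 mm high, standing loose on its long edge on the board between two low wooden cheeks, between the jaws. Its cover is the 10 mm thick half on the side of the moving jaw
- handheld: Handheld radio standing upright, 58 x 36 x 118 mm with an aerial to 228 mm, left of the jig; origin under its middle; it stays where it is
- key: Straight morse key on a steel base 105 x 68 mm, 52 mm high, left of the jig; origin under its middle; it stays where it is
- phone: Black phone 150 x 72 x 9 mm lying on the right; origin under its middle; it stays where it is
- screwdriver: Screwdriver lying on the table just right of the jig; origin under its middle; it stays where it is
- mug: White mug 82 mm across, 95 mm high, on the right; origin under its middle; it stays where it is
- tin: Round metal tin 60 mm across, 31 mm high, in front of the fixed jaw; origin under its middle; it stays where it is
- spare: A second battery pack, closed, lying flat on the table left of the robot, 92 x 54 x 26 mm; origin under its middle; it stays where it is
There are look-alikes about, which are no part of the job. What is shaped like the part that bears cover but pink or red is not meant.

How it is judged (in metres and radians):
On the way, in this order (a step that is already met when the one before it is completed fails the run):
1. the trigger is squeezed while the jaw bears on the cover (value of joint trigger above 0.05 rad and contact force between head and cover above 12 N), for 0.05 s.
2. the cover is pressed home (less than 1 mm proud) (value of joint cover below 0.001 m), for 0.2 s.
3. the release lever is pressed (value of joint release above 0.03 rad), for 0.1 s.
At the end, for the whole second after the job is handed in: The pack's cover stands less than 1 mm proud, the pack still stands upright (within 0.1 rad) with its middle within 19 mm of the fixed jaw's pad (13 mm when it touches) and at rest, the trigger is let go (under 0.03 rad), and the clamp's head is back within 3 mm of its stop (value of joint head below 0.003 m and value of joint cover below 0.001 m and value of joint trigger below 0.03 rad and distance between pack_mid and fixed_pad below 0.019 m and angle between pack_mid's own z axis and vertical below 0.1 rad and linear speed of pack below 0.02 m/s).
It fails at once if the jaw squeezes the pack with more than 44 N (the thin shell cracks) (contact force between head and cover above 44 N).
It fails at once if the robot presses on the pack or its cover (more than 3 N) (contact force between any of the fingers, the arm and pack above 3 N).
It fails at once if the trigger, handle or lever is forced (more than 40 N by the robot on one of them) (contact force between the fingers and trigger above 40 N or contact force between the fingers and head_c0 above 40 N or contact force between the fingers and release above 40 N).
It fails at once if another thing on the desk is moved by more than 30 mm (distance of any of handheld, key, phone, screwdriver, mug, tin, spare from where it was at the start of the episode above 0.03 m).
It also fails if it takes over 61 s, if anything falls off the work surface, if the arm or the gripper's body presses on something with over 40 N, if the wrist force passes 120 N, or if a joint passes its speed limit or range.

## Working session

There is one attempt and no reset: what is moved stays moved. The work goes in short steps, Python scripts to look and compute and a tool call to move; the robot and the scene stay as the last step left them, time stands still between calls to the robot, and variables do not carry over. Pictures are saved under pics/ and viewed, at most 10 in all, crops included, and the job is handed in when it is done.

Besides the shell and the picture viewer there is one more tool, called after "Call:" by a JSON object that holds its "api" and its "payload", one argument or row to a line. drive_tool: Moves the arm, as the interface text tells. Shifts and turns lie within -1 to 1; 1 stands for 300 mm of shift or 0.5 rad of turn. Its arguments: {"type":"object","properties":{"deltas":{"type":"array"},"jaw":{"type":"number"}},"required":["deltas"]}

```bash
mkdir -p pics; cat > h.py <<'E'
import numpy as np, cv2
from cell import telemetry, cams, arm
def save(cam,name):
    f=cams.grab_frame(cam); cv2.imwrite('pics/'+name,f['img'][:,:,::-1]); return f
def proj(f,X):
    c=f['R']@np.array(X,float)+np.ravel(f['t']); p=f['camera_matrix']@c; return p[:2]/p[2]
E
python3 - <<'E'
from h import *
np.set_printoptions(precision=2,suppress=True)
fs={c:save(c,c+'1.png') for c in('scene','top')}
cv2.imwrite('pics/both.png',np.vstack([cv2.resize(fs[c]['img'][:,:,::-1],(480,300)) for c in fs]))
for c in fs:
  for n in ['trigger_pad','handle_back','lever_pad','jaw_pad','fixed_pad','pack_mid','jig','screwdriver','tin']:
    for m in cams.mark_of(n,c)[:2]:
        print(c,n,np.array(m['point']).round(0),round(m['score'],2),proj(fs[c],m['point']).round(0))
o=telemetry.get_obs();print(o)
E
```

```text
scene trigger_pad [521. -72.  49.] 0.6 [312. 228.]
scene handle_back [ 508. -129.   43.] 0.65 [295. 239.]
scene lever_pad [556. -57.  45.] 0.44 [325. 233.]
scene jaw_pad [664. -69.  48.] 0.8 [350. 258.]
scene jaw_pad [ 532. -257.   -0.] 0.48 [270. 280.]
scene fixed_pad [ 626. -457.    0.] 0.65 [236. 359.]
scene fixed_pad [672. -24.  44.] 0.62 [362. 250.]
scene pack_mid [522. 232.  24.] 0.79 [377. 173.]
scene pack_mid [417. 164.  28.] 0.71 [340. 167.]
scene jig [ 591. -116.   -1.] 0.63 [320. 260.]
scene jig [673. -33.  44.] 0.34 [361. 252.]
scene screwdriver [ 531. -258.   -1.] 0.77 [269. 280.]
scene tin [565.  62.  -0.] 0.79 [353. 217.]
top trigger_pad [522. -68.  46.] 0.58 [346. 183.]
top handle_back [ 511. -128.   46.] 0.98 [367. 187.]
top handle_back [518. -67.  48.] 0.26 [345. 184.]
top lever_pad [558. -56.  44.] 0.39 [342. 171.]
top jaw_pad [666. -69.  51.] 0.74 [347. 133.]
top fixed_pad [675. -22.  46.] 0.63 [330. 130.]
top pack_mid [672. -37.  43.] 0.82 [336. 132.]
top pack_mid [526. 234.  34.] 0.82 [240. 180.]
top jig [ 594. -116.   -1.] 0.83 [362. 162.]
top screwdriver [ 534. -259.   -0.] 0.85 [410. 183.]
top tin [562.  62.   0.] 0.69 [301. 172.]
{'time_s': 1.0, 'qpos': array([ 1.19,  0.32, -0.07,  1.45,  0.02,  1.37, -0.06]), 'qvel': array([ 0., -0.,  0.,  0.,  0.,  0., -0.]), 'joint_efforts': array([  0.  , -49.34,  -0.38, -31.46,   0.01,   0.  ,  -0.  ]), 'ee_pos': array([ 249.4 , -600.28,  195.14]), 'eef_rot': array([[ 0.92,  0.38, -0.  ],
       [ 0.38, -0.92, -0.  ],
       [-0.  ,  0.  , -1.  ]]), 'wrist_force': array([-0.31,  0.33, -0.62]), 'wrist_torque': array([ 0.06, -0.03,  0.03]), 'grip_force': 0.0, 'grip_width': 85.57190374335298}
```

View pics/both.png

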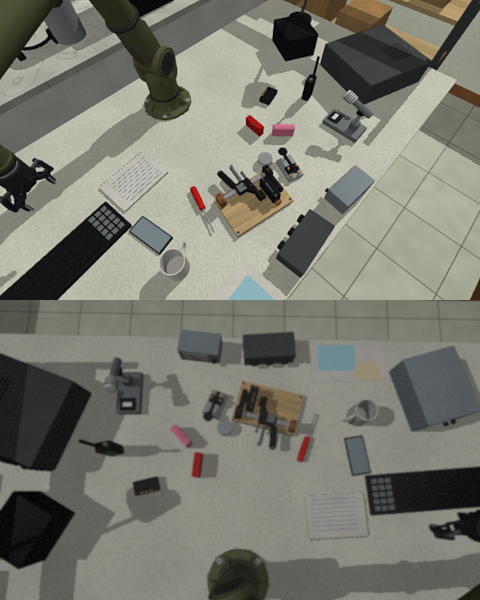

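```bash
python3 - <<'E'
from h import *
a=cv2.imread('pics/scene1.png')[190:320,240:410]; b=cv2.imread('pics/top1.png')[100:210,265:425]
cv2.imwrite('pics/crop1.png',np.hstack([cv2.resize(a,(400,306),interpolation=2),cv2.resize(b,(400,306),interpolation=2)]))
E
```

```text
(no output)
```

View pics/crop1.png

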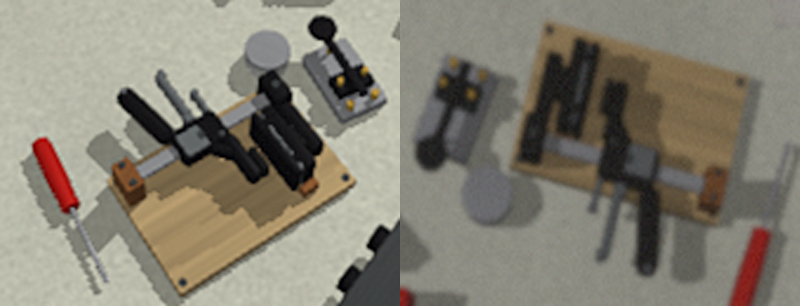

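The pack meant is the black one in the clamp (top 336,132; scene ~355,250). The red (top ~262,220), pink (top ~240,180) and flat black spare (top ~195,248) ones do not fit, because they lie loose and only the first stands in the jaws. From the points, the jig yaw is about -0.19 and the distances match the description (trigger at jx -78, lever 20 mm ahead). Next I work out the approach, with shut fingers in front of the trigger.

```bash
cat >> h.py <<'E'
from scipy.spatial.transform import Rotation as Ro
PHI=-0.19; O=np.array([592,-116.])
X=np.array([np.cos(PHI),np.sin(PHI)]); Y=np.array([-np.sin(PHI),np.cos(PHI)])
def w(jx,jy): return O+jx*X+jy*Y
def j(p): d=np.array(p[:2])-O; return np.array([d@X,d@Y])
RT=np.column_stack([[*Y,0],[*X,0],[0,0,-1]])   # tool x = jig +y, tool y = jig +x
def row(target,n,R1=RT,o=None):
    o=o or telemetry.get_obs(); R0,p=o['eef_rot'],o['ee_pos']
    rv=Ro.from_matrix(R0.T@R1).as_rotvec()
    S=sum(R0@Ro.from_rotvec(rv*k/n).as_matrix() for k in range(n))
    d=np.linalg.solve(S,np.array(target)-p)
    return np.r_[d/300,rv/n/0.5].round(4)
E
python3 - <<'E'
from h import *
t=w(-82,65); print(t, row([*t,150],16))
E
```

```text
[523.75148089 -36.68329533] [ 0.1314 -0.0351  0.0094  0.      0.     -0.1234]
```

Call:
{"api": "drive_tool", "payload": {
  "deltas": [0.1314, -0.0351, 0.0094, 0, 0, -0.1234, 0.1314, -0.0351, 0.0094, 0, 0, -0.1234, 0.1314, -0.0351, 0.0094, 0, 0, -0.1234, 0.1314, -0.0351, 0.0094, 0, 0, -0.1234, 0.1314, -0.0351, 0.0094, 0, 0, -0.1234, 0.1314, -0.0351, 0.0094, 0, 0, -0.1234, 0.1314, -0.0351, 0.0094, 0, 0, -0.1234, 0.1314, -0.0351, 0.0094, 0, 0, -0.1234],
  "jaw": 0
}}

```text
time_s: 1.8
ee_pos: [458.5, -351.7, 172.6]
eef_rot: [[0.629, 0.777, 0.001], [0.777, -0.629, -0.0], [-0.0, 0.001, -1.0]]
wrist_force: [-0.2, 0.4, 0.2]
grip_width: -0.1
grip_force: 0.0
```

Call:
{"api": "drive_tool", "payload": {
  "deltas": [0.1314, -0.0351, 0.0094, 0, 0, -0.1234, 0.1314, -0.0351, 0.0094, 0, 0, -0.1234, 0.1314, -0.0351, 0.0094, 0, 0, -0.1234, 0.1314, -0.0351, 0.0094, 0, 0, -0.1234, 0.1314, -0.0351, 0.0094, 0, 0, -0.1234, 0.1314, -0.0351, 0.0094, 0, 0, -0.1234, 0.1314, -0.0351, 0.0094, 0, 0, -0.1234, 0.1314, -0.0351, 0.0094, 0, 0, -0.1234]
}}

```text
time_s: 2.6
ee_pos: [524.0, -35.1, 150.1]
eef_rot: [[0.186, 0.983, 0.001], [0.983, -0.186, -0.0], [-0.0, 0.001, -1.0]]
wrist_force: [0.5, 0.7, 0.2]
grip_width: -0.1
grip_force: 0.0
```

```bash
python3 - <<'E'
from h import *
f=save('wrist','wr1.png'); save('top','top2.png')
for c in('wrist','top'):
  for n in ['trigger_pad','lever_pad','jaw_pad','fixed_pad','handle_back']:
    for m in cams.mark_of(n,c)[:1]: print(c,n,np.round(m['point']),j(m['point']).round(),round(m['score'],2))
o=telemetry.get_obs(); print(o['time_s'],o['ee_pos'],o['eef_rot'].round(3),o['grip_width'],o['wrist_force'],j(o['ee_pos']))
print(row([*w(-82,65),30],6))
E
```

```text
wrist trigger_pad [517. -70.  51.] [-83.  31.] 0.87
wrist lever_pad [558. -53.  50.] [-46.  55.] 0.76
wrist jaw_pad [666. -64.  46.] [63. 65.] 0.68
wrist fixed_pad [676. -26.  44.] [ 65. 104.] 0.93
3.2 [523.79614833 -37.6189156  149.94415606] [[ 0.19   0.982 -0.   ]
 [ 0.982 -0.19  -0.   ]
 [-0.    -0.    -1.   ]] -0.05033184493406594 [ 0.68472283 -0.91651961  0.13284873] [-81.77943618  64.08965278]
[ 0.0005 -0.0001  0.0666 -0.      0.     -0.0004]
```

View pics/wr1.png

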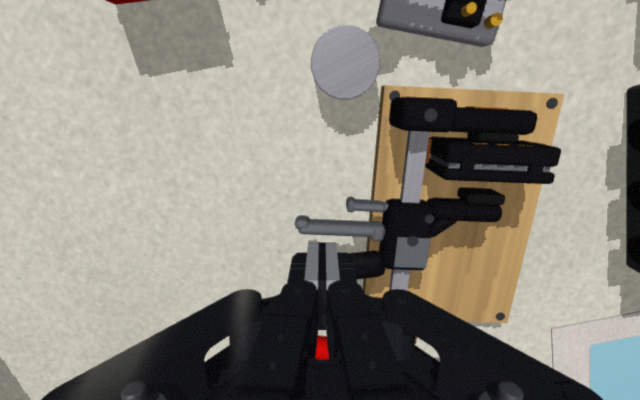

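The wrist view shows the trigger (300–385, 225), the lever (350–388, 205) ahead of it and the pack at (495,158). The finger tips (320,250) are in front of the trigger with clearance, so I descend.

Call:
{"api": "drive_tool", "payload": {
  "deltas": [0, 0, 0.0666, 0, 0, 0, 0, 0, 0.0666, 0, 0, 0, 0, 0, 0.0666, 0, 0, 0, 0, 0, 0.0666, 0, 0, 0, 0, 0, 0.0666, 0, 0, 0, 0, 0, 0.0666, 0, 0, 0, -0.02, 0, 0, 0, 0, 0, 0, 0, 0, 0, 0, 0]
}}

```text
time_s: 4.0
ee_pos: [522.4, -44.0, 30.2]
eef_rot: [[0.19, 0.982, -0.001], [0.982, -0.19, -0.0], [-0.001, -0.001, -1.0]]
wrist_force: [0.7, -0.1, -0.0]
grip_width: -0.0
grip_force: 0.0
```

Call:
{"api": "drive_tool", "payload": {
  "deltas": [-0.01, 0, 0, 0, 0, 0, -0.01, 0, 0, 0, 0, 0, -0.01, 0, 0, 0, 0, 0, -0.01, 0, 0, 0, 0, 0, -0.01, 0, 0, 0, 0, 0, -0.01, 0, 0, 0, 0, 0, -0.01, 0, 0, 0, 0, 0, 0, 0, 0, 0, 0, 0]
}}

```text
time_s: 4.8
ee_pos: [518.6, -63.9, 30.0]
eef_rot: [[0.189, 0.982, -0.0], [0.982, -0.189, -0.0], [-0.0, -0.0, -1.0]]
wrist_force: [-0.4, -0.6, 0.8]
grip_width: -0.0
grip_force: 0.0
```

```bash
python3 - <<'E'
from h import *
f=save('wrist','wr2.png')
o=telemetry.get_obs(); print(o['time_s'],o['ee_pos'],o['wrist_force'],o['wrist_force'][:2]@Y,j(o['ee_pos']))
E
```

```text
4.85 [518.63677958 -63.56696613  30.02971358] [0.46007374 0.77673749 0.04806221] 0.8496485248012433 [-81.94543799  37.63416458]
```

View pics/wr2.png

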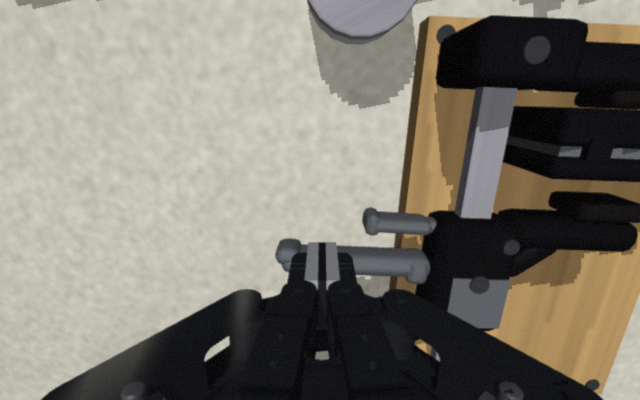

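The fingertips (322,255) are just in front of the trigger bar (row ~255) and clear of the lever (400,222). There is no contact force yet, so I push on slowly.

Call:
{"api": "drive_tool", "payload": {
  "deltas": [-0.01, 0, 0, 0, 0, 0, -0.01, 0, 0, 0, 0, 0, -0.01, 0, 0, 0, 0, 0, 0, 0, 0, 0, 0, 0, 0, 0, 0, 0, 0, 0, 0, 0, 0, 0, 0, 0, 0, 0, 0, 0, 0, 0, 0, 0, 0, 0, 0, 0]
}}

```text
time_s: 5.65
ee_pos: [517.1, -72.0, 30.1]
eef_rot: [[0.188, 0.982, 0.0], [0.982, -0.188, -0.0], [-0.0, 0.0, -1.0]]
wrist_force: [-0.6, 0.6, -0.6]
grip_width: 0.1
grip_force: 0.0
```

Call:
{"api": "drive_tool", "payload": {
  "deltas": [-0.01, 0, 0, 0, 0, 0, -0.01, 0, 0, 0, 0, 0, -0.01, 0, 0, 0, 0, 0, 0, 0, 0, 0, 0, 0, 0, 0, 0, 0, 0, 0, 0, 0, 0, 0, 0, 0, 0, 0, 0, 0, 0, 0, 0, 0, 0, 0, 0, 0]
}}

```text
time_s: 6.45
ee_pos: [515.3, -80.9, 30.1]
eef_rot: [[0.188, 0.982, 0.0], [0.982, -0.188, -0.0], [-0.0, 0.0, -1.0]]
wrist_force: [1.1, -0.1, 0.4]
grip_width: 0.1
grip_force: 0.0
```

```bash
python3 - <<'E'
from h import *
f=save('wrist','wr3.png');g=save('scene','s3.png')
a=cv2.resize(f['img'][170:370,220:540,::-1],(480,300)); b=cv2.resize(g['img'][170:290,240:432,::-1],(480,300),interpolation=2)
cv2.imwrite('pics/c3.png',np.vstack([a,b]))
for c in('wrist','scene','top'):
  if c=='top': cams.grab_frame('top')
  for m in cams.mark_of('trigger_pad',c)[:1]: print(c,np.round(m['point']),j(m['point']).round(),round(m['score'],2))
o=telemetry.get_obs(); print(o['time_s'],o['wrist_force'],j(o['ee_pos']))
E
```

```text
scene [523. -72.  49.] [-76.  30.] 0.57
top [ 533. -256.   -0.] [ -31. -149.] 0.69
6.75 [ 0.2987508  -0.03114859 -0.59747304] [-81.92291562  19.89507644]
```

View pics/c3.png

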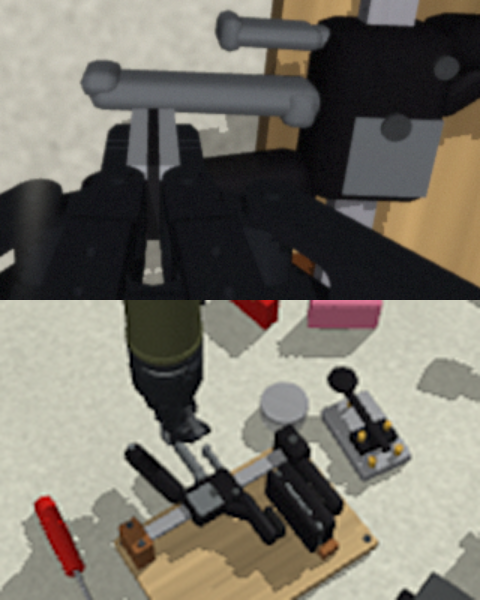

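```bash
python3 - <<'E'
from h import *
f=cams.grab_frame('wrist'); o=telemetry.get_obs()
C=-f['R'].T@np.ravel(f['t']); print('cam jig',j(C),C[2],'fwd',f['R'][2])
p=o['ee_pos'];print('tcp px',proj(f,p))
for z in(30,50,70): print(z,proj(f,[*p[:2],z]))
for jy in(32,20,8,-4):
  for z in(36,56): print(jy,z,proj(f,[*w(-82,jy),z]),proj(f,[*w(-102,jy),z]))
E
```

```text
cam jig [-81.64435088  94.74640361] 208.96852092806634 fwd [-0.05593292 -0.28717736 -0.956243  ]
tcp px [321.52703443 230.95397918]
30 [321.52725047 230.88246223]
50 [321.48385506 245.2475527 ]
70 [321.42973654 263.16228978]
32 36 [321.30805394 215.25936059] [286.2560611  215.26102843]
32 56 [321.2367479  228.61970922] [282.1132361  228.62045038]
20 36 [321.32135056 234.68605177] [286.92645472 234.68625611]
20 56 [321.25304577 249.97704366] [282.94637034 249.9760157 ]
8 36 [321.33415779 253.39773379] [287.57217595 253.39658024]
8 56 [321.26867695 270.4607313 ] [283.74542698 270.45807685]
-4 36 [321.34650216 271.43316775] [288.1945622  271.43075344]
-4 56 [321.28368154 290.12330401] [284.51245494 290.11915299]
```

```bash
python3 - <<'E'
from h import *
f=cams.grab_frame('scene'); o=telemetry.get_obs();p=o['ee_pos']
for z in(30,45,60,80): print(z,proj(f,[*p[:2],z]))
for a in((-102,32),(-102,20),(-82,32),(-82,20),(-22,26)): print(a,proj(f,[*w(*a),56]))
cv2.imwrite('pics/c4.png',cv2.resize(f['img'][190:260,270:370,::-1],(800,560),interpolation=2))
E
```

```text
30 [309.02372844 231.74875745]
45 [308.84586583 229.2172144 ]
60 [308.66392953 226.62768978]
80 [308.41476527 223.08130042]
(-102, 32) [308.2421477  220.41386035]
(-102, 20) [304.85360222 222.4706691 ]
(-82, 32) [312.13231486 225.19787356]
(-82, 20) [308.72858678 227.28805287]
(-22, 26) [322.48006675 241.13639639]
```

View pics/c4.png

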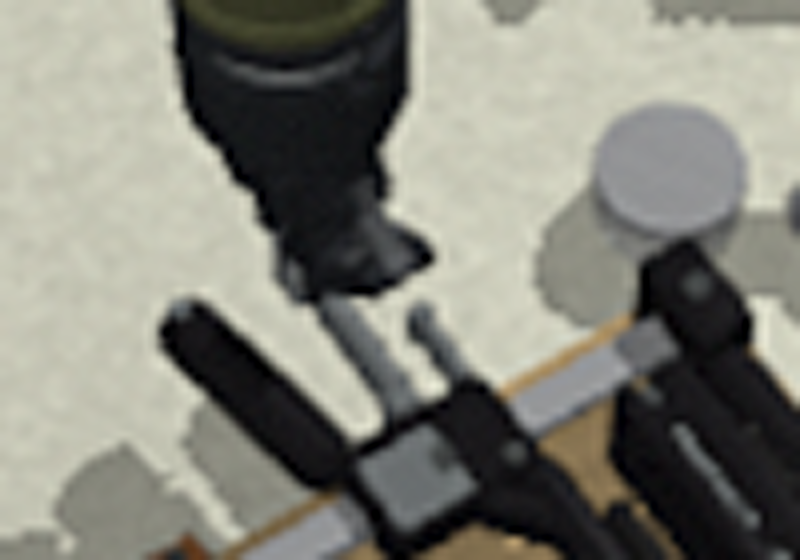

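The trigger has not moved and the fingertips appear to be above it: the visible tip sits about 25 mm above the reported TCP in both views. I go back along the same path and come in lower.

Call:
{"api": "drive_tool", "payload": {
  "deltas": [0.035, 0, 0, 0, 0, 0, 0.035, 0, 0, 0, 0, 0, 0.035, 0, 0, 0, 0, 0, 0.035, 0, 0, 0, 0, 0, 0, 0, 0.02, 0, 0, 0, 0, 0, 0.02, 0, 0, 0, 0, 0, 0.02, 0, 0, 0, 0, 0, 0, 0, 0, 0]
}}

```text
time_s: 7.65
ee_pos: [522.0, -40.3, 10.7]
eef_rot: [[0.19, 0.982, -0.002], [0.982, -0.19, 0.0], [-0.0, -0.002, -1.0]]
wrist_force: [0.6, -1.1, 0.1]
grip_width: -0.4
grip_force: 0.0
```

```bash
python3 - <<'E'
from h import *
f=cams.grab_frame('wrist');o=telemetry.get_obs();p=o['ee_pos']
g=cams.grab_frame('scene')
for q in (g,f):
  for z in(p[2],40,60): print(z,proj(q,[*p[:2],z]).round(1))
a=cv2.resize(f['img'][150:350,200:440,::-1],(480,400),interpolation=2);b=cv2.resize(g['img'][200:250,290:350,::-1],(320,267),interpolation=2)
b=cv2.copyMakeBorder(b,0,133,0,0,0)
cv2.imwrite('pics/c5.png',np.hstack([a,b])); print(p,j(p),o['wrist_force'],o['time_s'])
E
```

```text
11.264072044714837 [320.4 227.7]
40 [320.3 222.8]
60 [320.2 219.3]
11.264072044714837 [322.2 231. ]
40 [322.1 252.8]
60 [322.1 272.9]
[522.49290585 -40.26284314  11.26407204] [-82.55989658  61.2471758 ] [0.00923924 0.68707516 0.5856962 ] 7.7
```

View pics/c5.png

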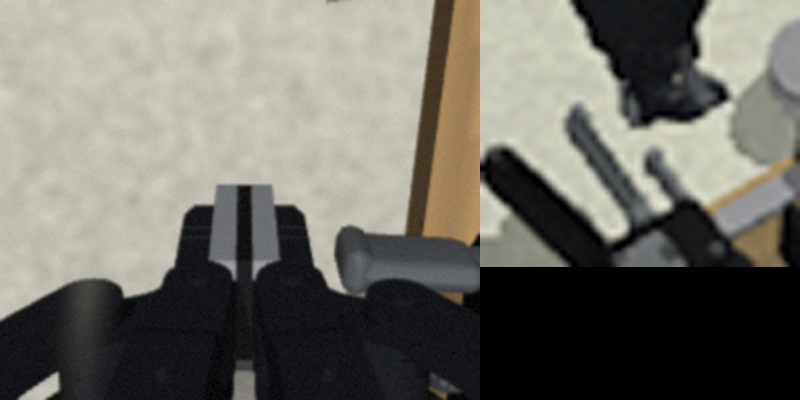

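The tip again shows at about 37 mm height (scene px 320,223) while the reported TCP is at 11, so the visible fingers end about 25 mm short of the reported TCP. I lower the TCP to ~1 mm, which puts the tip at ~26 mm and would be safe either way, then push.

Call:
{"api": "drive_tool", "payload": {
  "deltas": [0, 0, 0.017, 0, 0, 0, 0, 0, 0.016, 0, 0, 0, -0.02, 0, 0, 0, 0, 0, -0.02, 0, 0, 0, 0, 0, -0.02, 0, 0, 0, 0, 0, -0.01, 0, 0, 0, 0, 0, 0, 0, 0, 0, 0, 0, 0, 0, 0, 0, 0, 0]
}}

```text
time_s: 8.55
ee_pos: [519.2, -59.7, 2.2]
eef_rot: [[0.188, 0.982, -0.0], [0.982, -0.188, 0.001], [0.001, -0.0, -1.0]]
wrist_force: [-1.3, 2.7, 0.2]
grip_width: -0.0
grip_force: 1.3
```

Call:
{"api": "drive_tool", "payload": {
  "deltas": [-0.01, 0, 0, 0, 0, 0, -0.01, 0, 0, 0, 0, 0, 0, 0, 0, 0, 0, 0, 0, 0, 0, 0, 0, 0, 0, 0, 0, 0, 0, 0, 0, 0, 0, 0, 0, 0, 0, 0, 0, 0, 0, 0, 0, 0, 0, 0, 0, 0]
}}

```text
time_s: 9.35
ee_pos: [517.8, -64.3, 2.2]
eef_rot: [[0.187, 0.982, -0.001], [0.982, -0.187, 0.002], [0.002, -0.001, -1.0]]
wrist_force: [-2.0, 6.2, 0.9]
grip_width: 0.1
grip_force: 2.9
```

Contact, with an idle force of ~6 N. The first stroke follows.

Call:
{"api": "drive_tool", "payload": {
  "deltas": [-0.01, 0, 0, 0, 0, 0, -0.01, 0, 0, 0, 0, 0, -0.01, 0, 0, 0, 0, 0, -0.01, 0, 0, 0, 0, 0, -0.01, 0, 0, 0, 0, 0, 0, 0, 0, 0, 0, 0, 0, 0, 0, 0, 0, 0, 0, 0, 0, 0, 0, 0]
}}

```text
time_s: 10.15
ee_pos: [516.0, -76.3, 2.3]
eef_rot: [[0.186, 0.983, 0.001], [0.983, -0.186, 0.005], [0.005, 0.0, -1.0]]
wrist_force: [0.4, 10.5, 0.7]
grip_width: -0.1
grip_force: 5.5
```

Call:
{"api": "drive_tool", "payload": {
  "deltas": [0.035, 0, 0, 0, 0, 0, 0.035, 0, 0, 0, 0, 0, 0.015, 0, 0, 0, 0, 0, 0, 0, 0, 0, 0, 0, 0, 0, 0, 0, 0, 0, 0, 0, 0, 0, 0, 0, 0, 0, 0, 0, 0, 0, 0, 0, 0, 0, 0, 0]
}}

```text
time_s: 10.95
ee_pos: [520.1, -56.4, 2.2]
eef_rot: [[0.189, 0.982, -0.0], [0.982, -0.189, -0.0], [-0.0, -0.0, -1.0]]
wrist_force: [-1.6, 2.5, 0.6]
grip_width: -0.3
grip_force: 1.5
```

```bash
python3 - <<'E'
from h import *
o=telemetry.get_obs();p=o['ee_pos'];print(p,j(p),o['wrist_force'],o['time_s'])
for c in('wrist','top'):
  cams.grab_frame(c)
  for n in ['trigger_pad','lever_pad','jaw_pad','fixed_pad']:
    for m in cams.mark_of(n,c)[:1]: print(c,n,np.round(m['point']),j(m['point']).round(),round(m['score'],2))
E
```

```text
[520.06029597 -56.35480712   2.16205306] [-81.90961925  44.985379  ] [-1.61014669  2.49982885  0.59958588] 10.95
wrist lever_pad [560. -49.  47.] [-44.  60.] 0.68
```

Call:
{"api": "drive_tool", "payload": {
  "deltas": [-0.0185, 0, 0, 0, 0, 0, -0.0185, 0, 0, 0, 0, 0, -0.0185, 0, 0, 0, 0, 0, -0.0185, 0, 0, 0, 0, 0, 0, 0, 0, 0, 0, 0, 0.03, 0, 0, 0, 0, 0, 0.03, 0, 0, 0, 0, 0, 0.025, 0, 0, 0, 0, 0]
}}

```text
time_s: 12.25
ee_pos: [521.0, -52.4, 2.2]
eef_rot: [[0.188, 0.982, 0.0], [0.982, -0.188, -0.0], [-0.0, 0.0, -1.0]]
wrist_force: [0.8, 2.4, -0.6]
grip_width: -0.1
grip_force: 1.2
```

Call:
{"api": "drive_tool", "payload": {
  "deltas": [-0.0185, 0, 0, 0, 0, 0, -0.0185, 0, 0, 0, 0, 0, -0.0185, 0, 0, 0, 0, 0, -0.0185, 0, 0, 0, 0, 0, 0, 0, 0, 0, 0, 0, 0, 0, 0, 0, 0, 0, 0, 0, 0, 0, 0, 0, 0, 0, 0, 0, 0, 0]
}}

```text
time_s: 13.05
ee_pos: [518.3, -68.1, 2.5]
eef_rot: [[0.185, 0.983, 0.003], [0.983, -0.185, 0.007], [0.007, 0.002, -1.0]]
wrist_force: [1.2, 15.0, -0.6]
grip_width: -0.3
grip_force: 7.5
```

Call:
{"api": "drive_tool", "payload": {
  "deltas": [0.03, 0, 0, 0, 0, 0, 0.03, 0, 0, 0, 0, 0, 0.026, 0, 0, 0, 0, 0, 0, 0, 0, 0, 0, 0, 0, 0, 0, 0, 0, 0, 0, 0, 0, 0, 0, 0, 0, 0, 0, 0, 0, 0, 0, 0, 0, 0, 0, 0]
}}

```text
time_s: 13.85
ee_pos: [521.8, -49.5, 2.4]
eef_rot: [[0.189, 0.982, 0.001], [0.982, -0.189, -0.0], [-0.0, 0.001, -1.0]]
wrist_force: [0.5, 4.6, 0.5]
grip_width: -0.4
grip_force: 2.0
```

```bash
python3 - <<'E'
from h import *
o=telemetry.get_obs();p=o['ee_pos'];print(p,j(p),o['wrist_force'],o['time_s'])
for c in('wrist','top','scene'):
  cams.grab_frame(c)
  for n in ['lever_pad','jaw_pad','fixed_pad','pack_mid']:
    for m in cams.mark_of(n,c)[:1]: print(c,n,np.round(m['point']),j(m['point']).round(),round(m['score'],2))
E
```

```text
[521.75600665 -49.47297084   2.35698777] [-81.54412017  52.06362142] [0.46541114 4.63642032 0.54463919] 13.85
wrist lever_pad [559. -38.  48.] [-47.  70.] 0.91
wrist jaw_pad [559. -42.  51.] [-46.  67.] 0.18
top fixed_pad [679. -21.  46.] [ 67. 110.] 0.56
top pack_mid [527. 232.  31.] [-130.  330.] 0.85
scene lever_pad [561. -45.  42.] [-44.  64.] 0.6
scene jaw_pad [665. -58.  44.] [61. 70.] 0.67
scene fixed_pad [673. -25.  45.] [ 62. 105.] 0.93
scene pack_mid [418. 166.  29.] [-224.  244.] 0.82
```

15 N suggests the jaw now bears on the cover. From here I use smaller steps.

Call:
{"api": "drive_tool", "payload": {
  "deltas": [-0.02, 0, 0, 0, 0, 0, -0.02, 0, 0, 0, 0, 0, -0.01, 0, 0, 0, 0, 0, 0, 0, 0, 0, 0, 0, 0, 0, 0, 0, 0, 0, 0, 0, 0, 0, 0, 0, 0, 0, 0, 0, 0, 0, 0, 0, 0, 0, 0, 0]
}}

```text
time_s: 15.4
ee_pos: [519.2, -59.3, 2.3]
eef_rot: [[0.186, 0.983, 0.001], [0.983, -0.186, 0.005], [0.005, 0.0, -1.0]]
wrist_force: [1.9, 11.3, 0.8]
grip_width: -0.2
grip_force: 5.9
```

Call:
{"api": "drive_tool", "payload": {
  "deltas": [-0.01, 0, 0, 0, 0, 0, -0.005, 0, 0, 0, 0, 0, 0, 0, 0, 0, 0, 0, 0, 0, 0, 0, 0, 0, 0, 0, 0, 0, 0, 0, 0, 0, 0, 0, 0, 0, 0, 0, 0, 0, 0, 0, 0, 0, 0, 0, 0, 0]
}}

```text
time_s: 16.2
ee_pos: [518.8, -61.7, 2.4]
eef_rot: [[0.185, 0.983, 0.002], [0.983, -0.185, 0.007], [0.007, 0.0, -1.0]]
wrist_force: [3.1, 14.8, 1.0]
grip_width: 0.2
grip_force: 7.6
```

Call:
{"api": "drive_tool", "payload": {
  "deltas": [-0.005, 0, 0, 0, 0, 0, -0.005, 0, 0, 0, 0, 0, 0, 0, 0, 0, 0, 0, 0, 0, 0, 0, 0, 0, 0, 0, 0, 0, 0, 0, 0, 0, 0, 0, 0, 0, 0, 0, 0, 0, 0, 0, 0, 0, 0, 0, 0, 0]
}}

```text
time_s: 17.0
ee_pos: [518.7, -63.8, 2.4]
eef_rot: [[0.184, 0.983, 0.002], [0.983, -0.184, 0.008], [0.008, 0.001, -1.0]]
wrist_force: [3.8, 16.6, 0.8]
grip_width: -0.4
grip_force: 8.2
```

Call:
{"api": "drive_tool", "payload": {
  "deltas": [0.03, 0, 0, 0, 0, 0, 0.03, 0, 0, 0, 0, 0, 0.025, 0, 0, 0, 0, 0, 0, 0, 0, 0, 0, 0, 0, 0, 0, 0, 0, 0, 0, 0, 0, 0, 0, 0, 0, 0, 0, 0, 0, 0, 0, 0, 0, 0, 0, 0]
}}

```text
time_s: 17.8
ee_pos: [522.0, -46.6, 2.3]
eef_rot: [[0.189, 0.982, 0.0], [0.982, -0.189, -0.0], [-0.0, 0.0, -1.0]]
wrist_force: [1.9, 2.6, 1.0]
grip_width: -0.1
grip_force: 1.6
```

Call:
{"api": "drive_tool", "payload": {
  "deltas": [-0.02, 0, 0, 0, 0, 0, -0.01, 0, 0, 0, 0, 0, 0, 0, 0, 0, 0, 0, 0, 0, 0, 0, 0, 0, 0, 0, 0, 0, 0, 0, 0, 0, 0, 0, 0, 0, 0, 0, 0, 0, 0, 0, 0, 0, 0, 0, 0, 0]
}}

```text
time_s: 18.6
ee_pos: [520.2, -52.1, 2.2]
eef_rot: [[0.187, 0.982, -0.0], [0.982, -0.187, 0.003], [0.003, -0.001, -1.0]]
wrist_force: [0.8, 8.6, 3.1]
grip_width: -0.2
grip_force: 4.5
```

Call:
{"api": "drive_tool", "payload": {
  "deltas": [-0.01, 0, 0, 0, 0, 0, -0.01, 0, 0, 0, 0, 0, 0, 0, 0, 0, 0, 0, 0, 0, 0, 0, 0, 0, 0, 0, 0, 0, 0, 0, 0, 0, 0, 0, 0, 0, 0, 0, 0, 0, 0, 0, 0, 0, 0, 0, 0, 0]
}}

```text
time_s: 19.4
ee_pos: [519.4, -55.3, 2.3]
eef_rot: [[0.186, 0.983, 0.0], [0.983, -0.186, 0.006], [0.006, -0.001, -1.0]]
wrist_force: [2.1, 14.2, 1.8]
grip_width: -0.3
grip_force: 6.8
```

Call:
{"api": "drive_tool", "payload": {
  "deltas": [-0.005, 0, 0, 0, 0, 0, -0.005, 0, 0, 0, 0, 0, 0, 0, 0, 0, 0, 0, 0, 0, 0, 0, 0, 0, 0, 0, 0, 0, 0, 0, 0, 0, 0, 0, 0, 0, 0, 0, 0, 0, 0, 0, 0, 0, 0, 0, 0, 0]
}}

```text
time_s: 20.2
ee_pos: [519.0, -57.4, 2.3]
eef_rot: [[0.185, 0.983, 0.001], [0.983, -0.185, 0.007], [0.007, -0.001, -1.0]]
wrist_force: [2.1, 14.8, 2.4]
grip_width: -0.1
grip_force: 7.5
```

Call:
{"api": "drive_tool", "payload": {
  "deltas": [-0.005, 0, 0, 0, 0, 0, -0.005, 0, 0, 0, 0, 0, 0, 0, 0, 0, 0, 0, 0, 0, 0, 0, 0, 0, 0, 0, 0, 0, 0, 0, 0, 0, 0, 0, 0, 0, 0, 0, 0, 0, 0, 0, 0, 0, 0, 0, 0, 0]
}}

```text
time_s: 21.0
ee_pos: [518.8, -59.7, 2.3]
eef_rot: [[0.185, 0.983, 0.001], [0.983, -0.185, 0.008], [0.008, -0.0, -1.0]]
wrist_force: [2.1, 16.5, 2.2]
grip_width: -0.1
grip_force: 8.0
```

Call:
{"api": "drive_tool", "payload": {
  "deltas": [-0.005, 0, 0, 0, 0, 0, -0.004, 0, 0, 0, 0, 0, 0, 0, 0, 0, 0, 0, 0, 0, 0, 0, 0, 0, 0, 0, 0, 0, 0, 0, 0, 0, 0, 0, 0, 0, 0, 0, 0, 0, 0, 0, 0, 0, 0, 0, 0, 0]
}}

```text
time_s: 21.8
ee_pos: [518.6, -62.0, 2.3]
eef_rot: [[0.184, 0.983, 0.002], [0.983, -0.184, 0.008], [0.008, 0.0, -1.0]]
wrist_force: [3.5, 17.3, 0.9]
grip_width: 0.1
grip_force: 8.3
```

Call:
{"api": "drive_tool", "payload": {
  "deltas": [0.03, 0, 0, 0, 0, 0, 0.03, 0, 0, 0, 0, 0, 0.025, 0, 0, 0, 0, 0, 0, 0, 0, 0, 0, 0, 0, 0, 0, 0, 0, 0, 0, 0, 0, 0, 0, 0, 0, 0, 0, 0, 0, 0, 0, 0, 0, 0, 0, 0]
}}

```text
time_s: 22.6
ee_pos: [522.2, -44.8, 2.2]
eef_rot: [[0.189, 0.982, -0.0], [0.982, -0.189, -0.0], [-0.0, -0.0, -1.0]]
wrist_force: [-0.1, 3.5, 1.5]
grip_width: -0.1
grip_force: 1.8
```

Call:
{"api": "drive_tool", "payload": {
  "deltas": [-0.02, 0, 0, 0, 0, 0, -0.01, 0, 0, 0, 0, 0, 0, 0, 0, 0, 0, 0, 0, 0, 0, 0, 0, 0, 0, 0, 0, 0, 0, 0, 0, 0, 0, 0, 0, 0, 0, 0, 0, 0, 0, 0, 0, 0, 0, 0, 0, 0]
}}

```text
time_s: 23.4
ee_pos: [520.5, -50.2, 2.2]
eef_rot: [[0.187, 0.982, -0.0], [0.982, -0.187, 0.003], [0.003, -0.001, -1.0]]
wrist_force: [1.0, 8.9, 2.1]
grip_width: -0.2
grip_force: 4.8
```

Call:
{"api": "drive_tool", "payload": {
  "deltas": [-0.005, 0, 0, 0, 0, 0, -0.005, 0, 0, 0, 0, 0, 0, 0, 0, 0, 0, 0, 0, 0, 0, 0, 0, 0, 0, 0, 0, 0, 0, 0, 0, 0, 0, 0, 0, 0, 0, 0, 0, 0, 0, 0, 0, 0, 0, 0, 0, 0]
}}

```text
time_s: 24.2
ee_pos: [520.1, -51.7, 2.2]
eef_rot: [[0.186, 0.983, 0.0], [0.983, -0.186, 0.005], [0.005, -0.001, -1.0]]
wrist_force: [0.7, 12.2, 0.9]
grip_width: 0.3
grip_force: 6.0
```

Call:
{"api": "drive_tool", "payload": {
  "deltas": [-0.005, 0, 0, 0, 0, 0, -0.003, 0, 0, 0, 0, 0, 0, 0, 0, 0, 0, 0, 0, 0, 0, 0, 0, 0, 0, 0, 0, 0, 0, 0, 0, 0, 0, 0, 0, 0, 0, 0, 0, 0, 0, 0, 0, 0, 0, 0, 0, 0]
}}

```text
time_s: 25.0
ee_pos: [519.8, -53.0, 2.2]
eef_rot: [[0.186, 0.983, 0.0], [0.983, -0.186, 0.006], [0.006, -0.001, -1.0]]
wrist_force: [1.4, 13.6, 2.5]
grip_width: -0.2
grip_force: 7.0
```

Call:
{"api": "drive_tool", "payload": {
  "deltas": [-0.005, 0, 0, 0, 0, 0, -0.002, 0, 0, 0, 0, 0, 0, 0, 0, 0, 0, 0, 0, 0, 0, 0, 0, 0, 0, 0, 0, 0, 0, 0, 0, 0, 0, 0, 0, 0, 0, 0, 0, 0, 0, 0, 0, 0, 0, 0, 0, 0]
}}

```text
time_s: 25.8
ee_pos: [519.5, -54.5, 2.2]
eef_rot: [[0.185, 0.983, 0.0], [0.983, -0.185, 0.007], [0.007, -0.001, -1.0]]
wrist_force: [1.9, 14.6, 2.3]
grip_width: -0.3
grip_force: 7.5
```

Call:
{"api": "drive_tool", "payload": {
  "deltas": [-0.005, 0, 0, 0, 0, 0, -0.003, 0, 0, 0, 0, 0, 0, 0, 0, 0, 0, 0, 0, 0, 0, 0, 0, 0, 0, 0, 0, 0, 0, 0, 0, 0, 0, 0, 0, 0, 0, 0, 0, 0, 0, 0, 0, 0, 0, 0, 0, 0]
}}

```text
time_s: 26.6
ee_pos: [519.3, -56.4, 2.2]
eef_rot: [[0.185, 0.983, 0.001], [0.983, -0.185, 0.007], [0.007, -0.001, -1.0]]
wrist_force: [1.8, 16.2, 2.1]
grip_width: 0.2
grip_force: 7.8
```

Call:
{"api": "drive_tool", "payload": {
  "deltas": [-0.005, 0, 0, 0, 0, 0, -0.003, 0, 0, 0, 0, 0, 0, 0, 0, 0, 0, 0, 0, 0, 0, 0, 0, 0, 0, 0, 0, 0, 0, 0, 0, 0, 0, 0, 0, 0, 0, 0, 0, 0, 0, 0, 0, 0, 0, 0, 0, 0]
}}

```text
time_s: 27.4
ee_pos: [519.1, -58.3, 2.2]
eef_rot: [[0.185, 0.983, 0.001], [0.983, -0.185, 0.008], [0.008, -0.0, -1.0]]
wrist_force: [2.7, 16.2, 0.8]
grip_width: -0.0
grip_force: 8.1
```

Call:
{"api": "drive_tool", "payload": {
  "deltas": [-0.005, 0, 0, 0, 0, 0, -0.003, 0, 0, 0, 0, 0, 0, 0, 0, 0, 0, 0, 0, 0, 0, 0, 0, 0, 0, 0, 0, 0, 0, 0, 0, 0, 0, 0, 0, 0, 0, 0, 0, 0, 0, 0, 0, 0, 0, 0, 0, 0]
}}

```text
time_s: 28.2
ee_pos: [519.0, -59.7, 2.3]
eef_rot: [[0.184, 0.983, 0.002], [0.983, -0.184, 0.009], [0.009, 0.0, -1.0]]
wrist_force: [1.9, 17.9, 0.8]
grip_width: -0.1
grip_force: 9.0
```

Call:
{"api": "drive_tool", "payload": {
  "deltas": [0.03, 0, 0, 0, 0, 0, 0.03, 0, 0, 0, 0, 0, 0.025, 0, 0, 0, 0, 0, 0, 0, 0, 0, 0, 0, 0, 0, 0, 0, 0, 0, 0, 0, 0, 0, 0, 0, 0, 0, 0, 0, 0, 0, 0, 0, 0, 0, 0, 0]
}}

```text
time_s: 29.0
ee_pos: [522.5, -43.0, 2.1]
eef_rot: [[0.189, 0.982, -0.0], [0.982, -0.189, -0.0], [-0.0, -0.0, -1.0]]
wrist_force: [0.8, 3.2, 1.0]
grip_width: -0.3
grip_force: 1.9
```

Call:
{"api": "drive_tool", "payload": {
  "deltas": [-0.02, 0, 0, 0, 0, 0, -0.015, 0, 0, 0, 0, 0, 0, 0, 0, 0, 0, 0, 0, 0, 0, 0, 0, 0, 0, 0, 0, 0, 0, 0, 0, 0, 0, 0, 0, 0, 0, 0, 0, 0, 0, 0, 0, 0, 0, 0, 0, 0]
}}

```text
time_s: 29.8
ee_pos: [520.7, -49.1, 2.1]
eef_rot: [[0.187, 0.982, -0.0], [0.982, -0.187, 0.004], [0.004, -0.001, -1.0]]
wrist_force: [0.2, 11.6, 2.0]
grip_width: -0.4
grip_force: 5.5
```

```bash
python3 - <<'E'
from h import *
o=telemetry.get_obs();print(j(o['ee_pos']),o['wrist_force'][:2]@Y,o['time_s'])
f=cams.grab_frame('wrist');g=cams.grab_frame('top');s=cams.grab_frame('scene')
a=cv2.resize(f['img'][:,380:,::-1],(325,500)) 
b=cv2.resize(s['img'][220:290,310:390,::-1],(440,385),interpolation=2); b=cv2.copyMakeBorder(b,0,115,0,0,0)
cv2.imwrite('pics/c6.png',np.hstack([a,b]))
for c in('wrist','top','scene'):
  for n in ['lever_pad','jaw_pad','fixed_pad']:
    for m in cams.mark_of(n,c)[:1]: print(c,n,np.round(m['point']),j(m['point']).round(),round(m['score'],2))
E
```

```text
[-82.64849648  52.21956438] 11.44539238626607 29.8
wrist lever_pad [561. -36.  51.] [-46.  72.] 0.67
top fixed_pad [677. -22.  48.] [ 65. 109.] 0.75
scene lever_pad [562. -36.  46.] [-45.  73.] 0.42
scene jaw_pad [667. -53.  48.] [62. 76.] 0.79
scene fixed_pad [671. -24.  48.] [ 60. 105.] 0.78
```

View pics/c6.png

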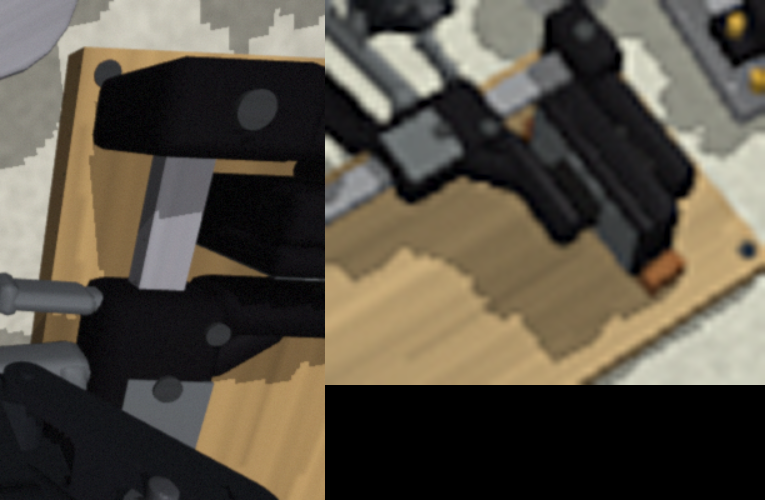

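Call:
{"api": "drive_tool", "payload": {
  "deltas": [-0.005, 0, 0, 0, 0, 0, -0.003, 0, 0, 0, 0, 0, 0, 0, 0, 0, 0, 0, 0, 0, 0, 0, 0, 0, 0, 0, 0, 0, 0, 0, 0, 0, 0, 0, 0, 0, 0, 0, 0, 0, 0, 0, 0, 0, 0, 0, 0, 0]
}}

```text
time_s: 31.2
ee_pos: [520.4, -50.3, 2.2]
eef_rot: [[0.186, 0.983, 0.0], [0.983, -0.186, 0.006], [0.005, -0.001, -1.0]]
wrist_force: [1.4, 13.2, 1.7]
grip_width: 0.0
grip_force: 6.5
```

Call:
{"api": "drive_tool", "payload": {
  "deltas": [-0.005, 0, 0, 0, 0, 0, -0.003, 0, 0, 0, 0, 0, 0, 0, 0, 0, 0, 0, 0, 0, 0, 0, 0, 0, 0, 0, 0, 0, 0, 0, 0, 0, 0, 0, 0, 0, 0, 0, 0, 0, 0, 0, 0, 0, 0, 0, 0, 0]
}}

```text
time_s: 32.0
ee_pos: [520.1, -51.6, 2.2]
eef_rot: [[0.185, 0.983, 0.0], [0.983, -0.185, 0.007], [0.007, -0.001, -1.0]]
wrist_force: [0.6, 15.9, 1.2]
grip_width: -0.2
grip_force: 7.5
```

Call:
{"api": "drive_tool", "payload": {
  "deltas": [-0.004, 0, 0, 0, 0, 0, -0.003, 0, 0, 0, 0, 0, 0, 0, 0, 0, 0, 0, 0, 0, 0, 0, 0, 0, 0, 0, 0, 0, 0, 0, 0, 0, 0, 0, 0, 0, 0, 0, 0, 0, 0, 0, 0, 0, 0, 0, 0, 0]
}}

```text
time_s: 32.8
ee_pos: [519.9, -52.7, 2.2]
eef_rot: [[0.185, 0.983, 0.001], [0.983, -0.185, 0.008], [0.008, -0.001, -1.0]]
wrist_force: [2.6, 16.9, 1.4]
grip_width: -0.0
grip_force: 8.3
```

Call:
{"api": "drive_tool", "payload": {
  "deltas": [-0.005, 0, 0, 0, 0, 0, 0, 0, 0, 0, 0, 0, 0, 0, 0, 0, 0, 0, 0, 0, 0, 0, 0, 0, 0, 0, 0, 0, 0, 0, 0, 0, 0, 0, 0, 0, 0, 0, 0, 0, 0, 0, 0, 0, 0, 0, 0, 0]
}}

```text
time_s: 33.6
ee_pos: [519.7, -53.5, 2.2]
eef_rot: [[0.184, 0.983, 0.001], [0.983, -0.184, 0.008], [0.008, -0.001, -1.0]]
wrist_force: [1.3, 17.0, 1.1]
grip_width: 0.3
grip_force: 8.9
```

Call:
{"api": "drive_tool", "payload": {
  "deltas": [-0.004, 0, 0, 0, 0, 0, 0, 0, 0, 0, 0, 0, 0, 0, 0, 0, 0, 0, 0, 0, 0, 0, 0, 0, 0, 0, 0, 0, 0, 0, 0, 0, 0, 0, 0, 0, 0, 0, 0, 0, 0, 0, 0, 0, 0, 0, 0, 0]
}}

```text
time_s: 34.4
ee_pos: [519.6, -54.1, 2.2]
eef_rot: [[0.184, 0.983, 0.001], [0.983, -0.184, 0.009], [0.009, -0.001, -1.0]]
wrist_force: [1.5, 18.0, 1.5]
grip_width: 0.2
grip_force: 9.4
```

The trigger has gone hard: the stroke no longer plateaus, and the force rises steadily to 18.5 N from a much smaller squeeze than before. I stop here, back off the trigger, lift, and read the pose.

Call:
{"api": "drive_tool", "payload": {
  "deltas": [0.04, 0, 0, 0, 0, 0, 0.04, 0, 0, 0, 0, 0, 0.04, 0, 0, 0, 0, 0, 0.04, 0, 0, 0, 0, 0, 0.04, 0, 0, 0, 0, 0, 0, 0, -0.1, 0, 0, 0, 0, 0, -0.1, 0, 0, 0, 0, 0, -0.05, 0, 0, 0]
}}

```text
time_s: 35.2
ee_pos: [531.6, -3.4, 79.4]
eef_rot: [[0.189, 0.982, 0.003], [0.982, -0.189, -0.001], [-0.0, 0.003, -1.0]]
wrist_force: [0.5, -0.0, -0.5]
grip_width: 0.2
grip_force: 0.0
```

```bash
python3 - <<'E'
from h import *
cams.grab_frame('wrist')
for n in ['trigger_pad','lever_pad','jaw_pad','fixed_pad']:
    for m in cams.mark_of(n,'wrist')[:1]: print(n,np.round(m['point']),j(m['point']).round(),round(m['score'],2))
o=telemetry.get_obs();print(o['ee_pos'],j(o['ee_pos']),o['qpos'],o['time_s'])
for s in(1,-1):
  R1=np.column_stack([[*(s*X),0],[*(-s*Y),0],[0,0,-1]]); print(s,row([*w(-50,99),60],12,R1))
E
```

```text
lever_pad [561. -35.  51.] [-46.  74.] 0.64
fixed_pad [678. -24.  46.] [ 67. 107.] 0.88
[529.12948678  -3.85728532  75.8043336 ] [-82.91825942  98.2509651 ] [ 0.50619729  0.20923398 -0.6045828   1.87482126  0.13293485  1.09963621
 -0.33923038] 35.45
1 [ 6.900e-03  7.500e-03  4.400e-03 -2.000e-04  4.000e-04  2.618e-01]
-1 [-6.500e-03  7.800e-03  4.400e-03 -4.000e-04 -2.000e-04 -2.618e-01]
```

Call:
{"api": "drive_tool", "payload": {
  "deltas": [0.0069, 0.0075, 0.0044, 0, 0, 0.2618, 0.0069, 0.0075, 0.0044, 0, 0, 0.2618, 0.0069, 0.0075, 0.0044, 0, 0, 0.2618, 0.0069, 0.0075, 0.0044, 0, 0, 0.2618, 0.0069, 0.0075, 0.0044, 0, 0, 0.2618, 0.0069, 0.0075, 0.0044, 0, 0, 0.2618, 0.0069, 0.0075, 0.0044, 0, 0, 0.2618, 0.0069, 0.0075, 0.0044, 0, 0, 0.2618]
}}

```text
time_s: 36.25
ee_pos: [552.2, -1.4, 64.5]
eef_rot: [[0.947, 0.322, -0.003], [0.322, -0.947, 0.0], [-0.003, -0.001, -1.0]]
wrist_force: [1.1, 0.3, -0.3]
grip_width: -0.0
grip_force: 0.0
```

Call:
{"api": "drive_tool", "payload": {
  "deltas": [0.0069, 0.0075, 0.0044, 0, 0, 0.2618, 0.0069, 0.0075, 0.0044, 0, 0, 0.2618, 0.0069, 0.0075, 0.0044, 0, 0, 0.2618, 0.0069, 0.0075, 0.0044, 0, 0, 0.2618, 0, 0, 0, 0, 0, 0, 0, 0, 0, 0, 0, 0, 0, 0, 0, 0, 0, 0, 0, 0, 0, 0, 0, 0]
}}

```text
time_s: 37.05
ee_pos: [562.5, -8.9, 61.1]
eef_rot: [[0.982, -0.187, -0.001], [-0.187, -0.982, -0.0], [-0.0, 0.0, -1.0]]
wrist_force: [-0.1, 0.2, -0.4]
grip_width: 0.3
grip_force: 0.0
```

```bash
python3 - <<'E'
from h import *
o=telemetry.get_obs();print(o['ee_pos'],j(o['ee_pos']),o['eef_rot'].round(3),o['wrist_force'],o['time_s'])
f=save('wrist','wr7.png')
for n in ['trigger_pad','lever_pad','jaw_pad','fixed_pad','pack_mid']:
    for m in cams.mark_of(n,'wrist')[:1]: print(n,np.round(m['point']),j(m['point']).round(),round(m['score'],2))
E
```

```text
[562.52592098  -8.86706104  61.08174158] [-49.17667889  99.63855778] [[ 0.982 -0.187 -0.001]
 [-0.187 -0.982 -0.   ]
 [-0.     0.    -1.   ]] [-0.05637955  0.23347424 -0.39673121] 37.05
trigger_pad [520. -51.  44.] [-83.  50.] 0.57
lever_pad [562. -35.  48.] [-44.  74.] 0.91
fixed_pad [676. -25.  45.] [ 65. 105.] 0.98
pack_mid [529. 229.  31.] [-127.  327.] 0.91
```

View pics/wr7.png

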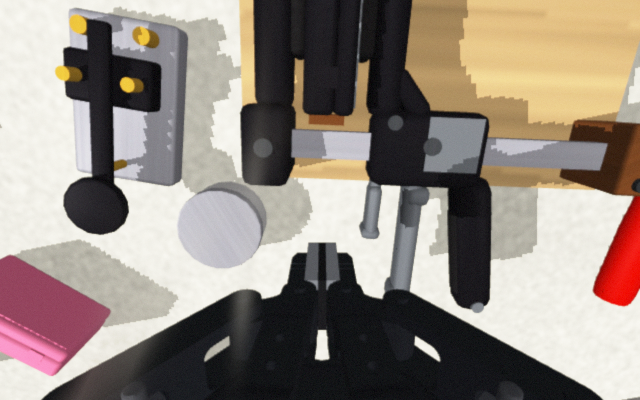

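The picture shows the pack snug between the jaws (335,50). The lever is at (371,210) and the fingers (322,260) are in the free space between lever and tin. I descend and push the lever; tool +y is jig -y now.

Call:
{"api": "drive_tool", "payload": {
  "deltas": [0, 0, 0.047, 0, 0, 0, 0, 0, 0.047, 0, 0, 0, 0, 0, 0.047, 0, 0, 0, 0, 0, 0.045, 0, 0, 0, 0, 0.01, 0, 0, 0, 0, 0, 0.01, 0, 0, 0, 0, 0, 0.01, 0, 0, 0, 0, 0, 0, 0, 0, 0, 0]
}}

```text
time_s: 38.15
ee_pos: [561.7, -18.7, 6.3]
eef_rot: [[0.982, -0.19, 0.001], [-0.19, -0.982, -0.001], [0.001, 0.0, -1.0]]
wrist_force: [-0.6, 0.3, 1.1]
grip_width: 0.1
grip_force: 0.0
```

Call:
{"api": "drive_tool", "payload": {
  "deltas": [0, 0.01, 0, 0, 0, 0, 0, 0.01, 0, 0, 0, 0, 0, 0.01, 0, 0, 0, 0, 0, 0.01, 0, 0, 0, 0, 0, 0, 0, 0, 0, 0, 0, 0, 0, 0, 0, 0, 0, 0, 0, 0, 0, 0, 0, 0, 0, 0, 0, 0]
}}

```text
time_s: 38.95
ee_pos: [558.9, -29.3, 5.6]
eef_rot: [[0.982, -0.188, 0.0], [-0.188, -0.982, 0.0], [-0.0, -0.0, -1.0]]
wrist_force: [-0.9, 1.7, 0.4]
grip_width: 0.1
grip_force: 0.9
```

Call:
{"api": "drive_tool", "payload": {
  "deltas": [0, 0.01, 0, 0, 0, 0, 0, 0.01, 0, 0, 0, 0, 0, 0.01, 0, 0, 0, 0, 0, 0.01, 0, 0, 0, 0, 0, 0.01, 0, 0, 0, 0, 0, 0, 0, 0, 0, 0, 0, 0, 0, 0, 0, 0, 0, 0, 0, 0, 0, 0]
}}

```text
time_s: 39.75
ee_pos: [555.9, -44.3, 5.5]
eef_rot: [[0.982, -0.189, -0.0], [-0.189, -0.982, -0.0], [-0.0, 0.0, -1.0]]
wrist_force: [-0.8, 1.9, 0.2]
grip_width: 0.2
grip_force: 1.0
```

Call:
{"api": "drive_tool", "payload": {
  "deltas": [0, 0.013, 0, 0, 0, 0, 0, 0.013, 0, 0, 0, 0, 0, 0.013, 0, 0, 0, 0, 0, 0.013, 0, 0, 0, 0, 0, 0, 0, 0, 0, 0, 0, 0, 0, 0, 0, 0, 0, 0, 0, 0, 0, 0, 0, 0, 0, 0, 0, 0]
}}

```text
time_s: 40.55
ee_pos: [553.2, -59.6, 5.5]
eef_rot: [[0.982, -0.188, 0.0], [-0.188, -0.982, -0.0], [0.0, 0.0, -1.0]]
wrist_force: [-0.8, 2.2, -0.3]
grip_width: 0.2
grip_force: 0.9
```

Call:
{"api": "drive_tool", "payload": {
  "deltas": [0, 0.01, 0, 0, 0, 0, 0, 0.01, 0, 0, 0, 0, 0, 0.01, 0, 0, 0, 0, 0, 0, 0, 0, 0, 0, 0, 0, 0, 0, 0, 0, 0, 0, 0, 0, 0, 0, 0, 0, 0, 0, 0, 0, 0, 0, 0, 0, 0, 0]
}}

```text
time_s: 41.35
ee_pos: [551.4, -68.4, 5.5]
eef_rot: [[0.982, -0.188, -0.0], [-0.188, -0.982, -0.0], [-0.0, 0.0, -1.0]]
wrist_force: [-1.5, 3.0, -0.4]
grip_width: -0.1
grip_force: 1.2
```

Call:
{"api": "drive_tool", "payload": {
  "deltas": [0, 0.01, 0, 0, 0, 0, 0, 0.01, 0, 0, 0, 0, 0, 0, 0, 0, 0, 0, 0, 0, 0, 0, 0, 0, 0, 0, 0, 0, 0, 0, 0, 0, 0, 0, 0, 0, 0, 0, 0, 0, 0, 0, 0, 0, 0, 0, 0, 0]
}}

```text
time_s: 42.15
ee_pos: [550.7, -71.2, 5.6]
eef_rot: [[0.982, -0.187, 0.001], [-0.187, -0.982, 0.003], [0.0, -0.004, -1.0]]
wrist_force: [0.2, 8.6, -0.8]
grip_width: 0.0
grip_force: 4.1
```

```bash
python3 - <<'E'
from h import *
o=telemetry.get_obs();print(o['ee_pos'],j(o['ee_pos']),o['wrist_force'][:2]@Y,o['time_s'])
for c in('scene','wrist'):
  f=save(c,c+'8.png')
  for n in ['trigger_pad','handle_back','lever_pad','jaw_pad','fixed_pad']:
    for m in cams.mark_of(n,c)[:1]: print(c,n,np.round(m['point']),j(m['point']).round(),round(m['score'],2))
E
```

```text
[550.68317638 -71.17652377   5.58834184] [-49.03860797  36.21379383] 8.462936432740214 42.15
scene trigger_pad [514. -89.  48.] [-81.  12.] 0.47
scene handle_back [ 505. -149.   45.] [-79. -49.] 0.86
scene lever_pad [ 591. -116.   -4.] [-1.  0.] 0.47
scene jaw_pad [659. -89.  48.] [60. 39.] 0.94
scene fixed_pad [672. -22.  44.] [ 61. 107.] 0.59
wrist trigger_pad [546. -83.  48.] [-51.  24.] 0.29
wrist handle_back [ 505. -147.   46.] [-80. -47.] 0.64
wrist lever_pad [551. -83.  52.] [-46.  25.] 0.67
```

The stop is met: the force jumps to 8.5 N, and the jaw gap of about 66 mm matches head = 0 (26 + 38). One small confirming push, then I back off.

Call:
{"api": "drive_tool", "payload": {
  "deltas": [0, 0.007, 0, 0, 0, 0, 0, 0, 0, 0, 0, 0, 0, 0, 0, 0, 0, 0, 0, 0, 0, 0, 0, 0, 0, 0, 0, 0, 0, 0, 0, 0, 0, 0, 0, 0, 0, 0, 0, 0, 0, 0, 0, 0, 0, 0, 0, 0]
}}

```text
time_s: 43.55
ee_pos: [550.6, -71.4, 5.6]
eef_rot: [[0.983, -0.186, 0.001], [-0.186, -0.983, 0.005], [0.0, -0.005, -1.0]]
wrist_force: [-1.3, 11.2, -0.8]
grip_width: 0.1
grip_force: 5.6
```

Call:
{"api": "drive_tool", "payload": {
  "deltas": [0, -0.04, 0, 0, 0, 0, 0, -0.04, 0, 0, 0, 0, 0, -0.03, 0, 0, 0, 0, 0, 0, -0.1, 0, 0, 0, 0, 0, -0.1, 0, 0, 0, 0, 0, -0.1, 0, 0, 0, 0, 0, -0.1, 0, 0, 0, 0, 0, 0, 0, 0, 0]
}}

```text
time_s: 44.35
ee_pos: [559.9, -44.8, 130.7]
eef_rot: [[0.982, -0.189, 0.009], [-0.189, -0.982, -0.002], [0.01, 0.001, -1.0]]
wrist_force: [0.7, 0.4, -0.4]
grip_width: -0.1
grip_force: 0.0
```

```bash
python3 - <<'E'
from h import *
o=telemetry.get_obs();print(o['ee_pos'],j(o['ee_pos']),o['time_s'])
im={}
for c in('scene','wrist'):
  im[c]=save(c,c+'9.png')['img']
  for n in ['trigger_pad','handle_back','lever_pad','jaw_pad','fixed_pad']:
    for m in cams.mark_of(n,c)[:1]: print(c,n,np.round(m['point']),j(m['point']).round(),round(m['score'],2))
a=cv2.resize(im['scene'][215:295,300:400,::-1],(400,320),interpolation=2); b=cv2.resize(im['wrist'][0:280,150:500,::-1],(400,320))
cv2.imwrite('pics/c9.png',np.hstack([a,b]))
E
```

```text
[559.86328726 -44.84399972 130.73136548] [-44.9968316   63.80618958] 44.35
scene trigger_pad [513. -90.  48.] [-82.  10.] 0.64
scene handle_back [466. 484.  -5.] [-237.  566.] 0.74
scene lever_pad [551. -75.  48.] [-48.  33.] 0.61
scene jaw_pad [660. -88.  47.] [62. 41.] 0.95
scene fixed_pad [671. -24.  44.] [ 60. 106.] 0.89
wrist trigger_pad [514. -90.  50.] [-81.  11.] 0.83
wrist handle_back [ 505. -147.   45.] [-80. -46.] 0.58
wrist lever_pad [553. -75.  49.] [-46.  33.] 0.55
wrist jaw_pad [661. -84.  50.] [62. 44.] 0.93
wrist fixed_pad [678. -22.  48.] [ 66. 109.] 0.95
```

View pics/c9.png

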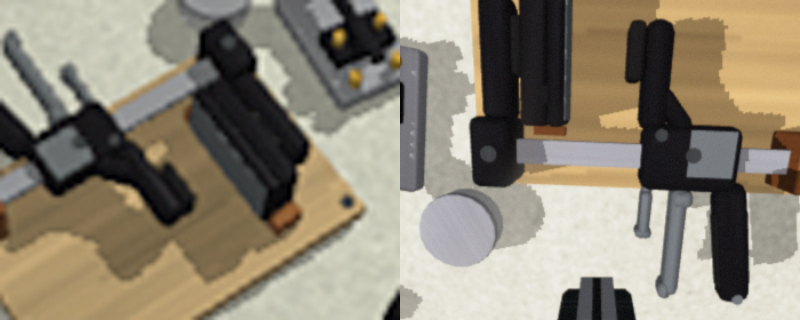

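```bash
python3 - <<'E'
from h import *
f=cams.grab_frame('wrist'); im=f['img'].sum(2)//3
for jx in(25,35):
  pts={(jy,z):proj(f,[*w(jx,jy),z]).round(1) for jy in(106,96,84,80,76) for z in(72,18)}
  print(jx,{k:tuple(v) for k,v in pts.items()})
  r=int(pts[(80,72)][1]); print(r,list(enumerate(im[r,235:315],235)))
E
```

```text
25 {(106, 72): (np.float64(261.0), np.float64(101.3)), (106, 18): (np.float64(272.4), np.float64(101.0)), (96, 72): (np.float64(275.5), np.float64(101.3)), (96, 18): (np.float64(284.2), np.float64(101.0)), (84, 72): (np.float64(292.9), np.float64(101.3)), (84, 18): (np.float64(298.3), np.float64(101.0)), (80, 72): (np.float64(298.7), np.float64(101.3)), (80, 18): (np.float64(303.0), np.float64(101.0)), (76, 72): (np.float64(304.5), np.float64(101.3)), (76, 18): (np.float64(307.7), np.float64(101.0))}
101 [(235, np.uint64(24)), (236, np.uint64(25)), (237, np.uint64(24)), (238, np.uint64(22)), (239, np.uint64(23)), (240, np.uint64(17)), (241, np.uint64(16)), (242, np.uint64(14)), (243, np.uint64(17)), (244, np.uint64(17)), (245, np.uint64(19)), (246, np.uint64(15)), (247, np.uint64(12)), (248, np.uint64(12)), (249, np.uint64(18)), (250, np.uint64(13)), (251, np.uint64(16)), (252, np.uint64(17)), (253, np.uint64(20)), (254, np.uint64(46)), (255, np.uint64(97)), (256, np.uint64(80)), (257, np.uint64(46)), (258, np.uint64(37)), (259, np.uint64(28)), (260, np.uint64(34)), (261, np.uint64(3
[... 2760 characters left out ...]
)), (284, np.uint64(24)), (285, np.uint64(28)), (286, np.uint64(26)), (287, np.uint64(24)), (288, np.uint64(25)), (289, np.uint64(24)), (290, np.uint64(24)), (291, np.uint64(13)), (292, np.uint64(15)), (293, np.uint64(29)), (294, np.uint64(75)), (295, np.uint64(71)), (296, np.uint64(59)), (297, np.uint64(51)), (298, np.uint64(56)), (299, np.uint64(64)), (300, np.uint64(116)), (301, np.uint64(127)), (302, np.uint64(125)), (303, np.uint64(128)), (304, np.uint64(128)), (305, np.uint64(128)), (306, np.uint64(129)), (307, np.uint64(131)), (308, np.uint64(127)), (309, np.uint64(127)), (310, np.uint64(128)), (311, np.uint64(129)), (312, np.uint64(130)), (313, np.uint64(125)), (314, np.uint64(130))]
```

The pack's top measures about 37 px at 1.46 px/mm, or 25.5 mm. That is the closed size of 26 mm, so I hand in.

```bash
python3 -c "
from cell import arm; print(arm.sign_off())"
```

```text
the job is handed in; nothing more can be done
None
```

The cover is pressed home (pack measures about 25.5 mm across, closed size 26 mm), the clamp head is released and back at its stop, the pack stands against the fixed jaw, and the job was handed in at about 44 s; the verdict was not shown.

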